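# Clear the deck and lower the instrument's heavy cover

### The arm

A 6-joint arm with a two-finger parallel gripper is mounted at the origin on the work surface. World frame = base frame: x ahead of the robot, y to its left, z up, the work surface at z = 0. Lengths are in mm, angles in rad, forces in N, time in s.
With the tool pointing down it reaches from about 350 to 975 mm from the base axis. Payload 7.1 kg.
Tool frame: the origin (TCP) lies between the finger pads; the fingertips stand 8 mm ahead of it and the grasp point (between the pads) lies 11 mm behind it; x points along the fingers, y is the direction in which the jaws open and shut, and the axes are right-handed (so a half turn about x gives the same grasp; the last joint's range is limited). The gripper opens to 88 mm and grips with 3 to 60 N. Pads are 20 mm wide; open, the fingers measure 115 mm over their backs; the gripper's body (75 mm by 178 mm) begins 61 mm behind the grasp point.
Start: joints at [1.207, 0.423, 1.63, -0, 1.089, -0.019], TCP at [211.223, 588.209, 230.675] pointing down, gripper open.
Joint ranges: [-3, 3], [-0.9, 2.11], [0.09, 2.58], [-1.31, 4.45], [0.11, 2.69], [-2.54, 2.54]. Speed limits (rad/s): [2.39, 2.39, 3.01, 3.14, 3.14, 3.14].

### API

Orientations are given as a rotation vector (axis times angle).
In Python, from workcell import ctrl gives the robot as it stands.
- The arm moves only by the tool apply_moves, never from a script. Its argument "increments" is a list of rows, each an object with "gripper": the opening in per cent of the stroke, from 0 (shut) to 100 (fully open); "delta_pos": the shift along the tool's x, y, z in cm, a list of three; "dr": the turn, a rotation vector about the tool's x, y, z in rad, a list of three. In form: [{"gripper": gripper, "delta_pos": [dx, dy, dz], "dr": [ax, ay, az]}, ...]. A call has exactly 5 rows; each row shifts and turns the commanded pose from where the row before left it, along the tool's axes as they then stand; what a row does not reach is not made up. A row lasts 1/12 s, in which the tool goes at most 41.7 mm and 7.16 degrees, less where a joint would pass 70% of its speed; a pose out of reach is approached as far as the arm can. A call with a gripper value outside its range is refused whole. The fingers move at their own pace and stop on an object; the grip force is fixed at half the most. Time passes only in rows, so rows that do not move let the fingers close, or fill a call up. It gives the time, the measured TCP pose, the force and the opening at its end, in the units of the state.
- ctrl.get_obs(): the state, without advancing time (a new reading comes with each control period).
- ctrl.get_image(name): name is "scene" or "top"; returns a dict with "img" (384x512x3 uint8, red, green, blue), "range_z" (384x512 float32, mm along the optical axis (not along the pixel's ray), 0 where there is no reading), "mtx" (3x3 intrinsics, pixels), "k1" (the pictures are not rectified: a ray, as slopes to the right and down, at radius r is drawn at 1 + k1 r^2 times it, then the intrinsics apply), "rvec" (rotation vector, rad) and "tvec" (3), from world to camera coordinates, as OpenCV has them. Camera axes: x right, y down, z forward; pixel columns grow to the right and rows downward; lengths in mm; the calibration is good to about 2 mm. A picture is of the moment at which its call begins.
- ctrl.close_job(): hands the job in, once; it reports no verdict.
The state is a dict: "t": time; "qpos": joint angles; "qvel": joint speeds; "joint_torque": joint torques, N m; "ee_pos": TCP position; "orientation": TCP orientation; "ft_force": force on the tool from outside, world axes, zero at the start; "moment": the same for the moment, N m; "width": finger opening in mm.
Only numpy, scipy, OpenCV 4.12 (cv2) and the standard library are available. Lean on these libraries where they do the work, as an engineer would, in place of code of your own. Each camera call takes 0.05 s, during which the arm holds its last target. There are 200 camera calls.

### The job

Someone has left a screwdriver lying on the open instrument's deck: take it out and lay it flat inside the grey tool tray (do not drop it). Then lower the instrument's heavy hinged cover until it is fully closed, pushing against its weight so that it does not slam shut. Leave everything else on the bench where it stands.

Things in the scene. Friction and masses are not known exactly. Their poses are not given: they have to be found in the camera images.
- housing: White cast instrument base, 150 (x) x 260 (y) x 80 mm high, fixed, on the left or right half of the bench. Origin: centre of its underside; z up; +x points to the hinge edge (away from the robot). Its flat top is the deck, 80 mm above the bench; a circuit board and low manifold (up to 12 mm high) lie along its rear edge, 30 mm or more behind the centre.
- cover (a joint): Angle of the white hinged cover: 0 = fully closed, about 1.58 to 1.74 = open as found, 1.85 = open stop. Hinge: the deck's rear top edge, along the housing's y. Cover 0.7 to 1 kg. Hinge friction (0.37 N m) holds it where left above about 1.0 rad; lower down its weight wins and it drops and slams unless held back (1.5 to 3 N upward at the bar).
- cover_hinge (a point): Middle of the hinge line: 75 mm behind the housing's centre, 80 mm above its underside. Its frame turns with the cover: y along the hinge, -x from the hinge along the cover to the bar, z out of its outer face. The cover is a hood 150 x 260 mm, 26 mm thick, with two 26 mm raised blocks outside.
- cover_bar (a point): Middle of the cover's steel handle: a round bar 18 mm thick, 170 mm long, parallel to the hinge, on an arm at each end, its axis 55 mm beyond the cover's free edge, open space between. In the cover's frame: 205 mm along -x and 12 mm along z from the hinge. Closed, it is in front of the housing, 92 mm above the bench; open, it is the top of the cover, about 285 mm up.
- driver: Screwdriver lying on the deck: black square handle 95 x 26 x 26 mm with rounded edges and a steel shaft 7 mm thick, 90 mm long; 130 g. Origin: centre of the handle's underside (13 mm below its axis); x along it to the tip, z up. Lies roughly along the housing's y.
- driver_tip (a point): Tip of the screwdriver's shaft, 137.5 mm from its origin along x, 13 mm up.
- tray: Grey open tool tray, fixed, 260 (x) x 150 (y) x 30 mm high, walls and floor 5 mm, empty, on the other half of the bench. Origin: centre of its underside; x along its long side, z up. The screwdriver fits along it.
- jar: Bystander: glass jar, diameter 54, 75 mm high, between the robot and the task. Origin under its centre.
- spray: Bystander: white bottle, diameter 68, 190 mm high, far middle. Origin under its centre.
- tub: Bystander: yellow tub, diameter 90, 70 mm high, left. Origin under its centre.
- valve: Bystander: steel valve on a 60 mm block, 85 mm high, right. Origin under its centre.
- spare_board: Bystander: spare circuit board on a black carrier, 130 x 90 x 25 mm, near left. Origin under its centre.
- spanner: Bystander: spanner 170 mm long lying on the right. Origin under its centre.
Not all that is in view belongs to the job. Of the things like the driver, leave any that is turquoise; of the rest the larger one is meant.

How it is judged (in metres and radians):
On the way, in this order (a step that is already met when the one before it is completed fails the run):
1. the screwdriver lies released in the tray while the cover is still open (x of driver in the frame of tray between -0.127 and 0.127 m and y of driver in the frame of tray between -0.072 and 0.072 m and x of driver_tip in the frame of tray between -0.127 and 0.127 m and y of driver_tip in the frame of tray between -0.072 and 0.072 m and z of each of driver, driver_tip in the frame of tray below 0.038 m and linear speed of driver below 0.03 m/s and contact force between the fingers and driver below 0.1 N and value of joint cover above 1 rad), for 0.3 s.
2. the cover is fully closed (value of joint cover below 0.03 rad), for 0.2 s.
At the end, for the whole second after the job is handed in: The screwdriver lies at rest and released wholly inside the tray (handle centre and tip within its walls, neither more than 38 mm above its underside), and the cover is fully closed (within 0.03 rad) and still (x of driver in the frame of tray between -0.127 and 0.127 m and y of driver in the frame of tray between -0.072 and 0.072 m and x of driver_tip in the frame of tray between -0.127 and 0.127 m and y of driver_tip in the frame of tray between -0.072 and 0.072 m and z of each of driver, driver_tip in the frame of tray below 0.038 m and linear speed of driver below 0.03 m/s and contact force between the fingers and driver below 0.1 N and value of joint cover below 0.03 rad and velocity of joint cover between -0.05 and 0.05 rad/s); the robot touches nothing.
It fails at once if the cover slams: it turns down faster than 1.3 rad/s (0.27 m/s at the bar) within the last 0.15 rad (value of joint cover below 0.15 rad and velocity of joint cover below -1.3 rad/s).
It fails at once if the screwdriver is dropped (falls free faster than 0.8 m/s, from more than about 33 mm) (linear speed of driver above 0.8 m/s and contact force between the fingers and driver below 0.1 N).
It fails at once if a bystander on the bench is moved more than 40 mm (distance of any of jar, spray, tub, valve, spare_board, spanner from where it was at the start of the episode above 0.04 m).
It also fails if it takes over 72 s, if anything falls off the work surface, if the arm or the gripper's body presses on something with over 40 N, if the wrist force passes 120 N, or if a joint passes its speed limit or range.

## Working session

There is one attempt and no reset: what is moved stays moved. The work goes in short steps, Python scripts to look and compute and a tool call to move; the robot and the scene stay as the last step left them, time stands still between calls to the robot, and variables do not carry over. Pictures are saved under pics/ and viewed, about 8 in all and at most 12, crops included, and the job is handed in when it is done.

Besides the shell and the picture viewer there is one more tool, called by a JSON object that holds its "op" and its "data". apply_moves: Moves the arm, as the interface text tells. Its arguments: {"type":"object","properties":{"increments":{"type":"array","items":{"type":"object","properties":{"gripper":{"type":"number"},"delta_pos":{"type":"array","items":{"type":"number"}},"dr":{"type":"array","items":{"type":"number"}}}}}},"required":["increments"]}

```bash
mkdir -p pics; cat > h.py <<'E'
import numpy as np, cv2
from scipy.spatial.transform import Rotation as R
from workcell import ctrl
def grab(n,save):
    d=ctrl.get_image(n); cv2.imwrite(f'pics/{save}.png',d['img'][:,:,::-1]); np.savez(f'pics/{save}.npz',**{k:np.asarray(v) for k,v in d.items()}); return d
def cloud(d):
    h,w=d['range_z'].shape; K=np.array(d['mtx']); k1=float(d['k1'])
    u,v=np.meshgrid(np.arange(w),np.arange(h))
    uv=np.stack([u,v],-1).reshape(-1,1,2).astype(float)
    s=cv2.undistortPoints(uv,K,np.array([k1,0,0,0.]),None,None).reshape(h,w,2)
    z=d['range_z'].astype(float)
    pc=np.dstack([s[...,0]*z,s[...,1]*z,z])
    Rm=cv2.Rodrigues(np.array(d['rvec'],float))[0]
    P=(pc-np.array(d['tvec']).reshape(3))@Rm
    P[z==0]=np.nan
    return P
E
python3 - <<'E'
from h import *
for n in('scene','top'):
    d=grab(n,n+'0'); print(n,d['k1'],(-cv2.Rodrigues(np.array(d['rvec'],float))[0].T@np.array(d['tvec']).reshape(3)).round())
print(ctrl.get_obs())
a=cv2.imread('pics/scene0.png');b=cv2.imread('pics/top0.png')
cv2.imwrite('pics/v1.png',cv2.resize(a,(800,600),interpolation=cv2.INTER_CUBIC));cv2.imwrite('pics/v2.png',cv2.resize(b,(800,600),interpolation=cv2.INTER_CUBIC))
E
```

```text
scene 0.02205543899494446 [1152. -703. 1254.]
top 0.04369443265178349 [ 379.   18. 1483.]
{'t': 0.1, 'qpos': array([ 1.20699904e+00,  4.23749712e-01,  1.63062170e+00, -4.82477070e-05,
        1.08859988e+00, -1.89481230e-02]), 'qvel': array([ 0.00192373, -0.00093951, -0.00274243, -0.00019194, -0.00065876,
        0.00073246]), 'joint_torque': array([ 1.14756469e-05, -5.45614457e+01, -2.74324465e+01,  6.45653531e-02,
        1.88064220e-02, -3.59986370e-05]), 'ee_pos': array([211.06391916, 587.75260606, 229.98541543]), 'orientation': array([ 0.26951798,  1.55402757, -0.27166555]), 'ft_force': array([-0.17327898,  0.43405595, -0.01968604]), 'moment': array([-0.07456089,  0.00994369, -0.00785851]), 'width': 87.912459439247}
```

View pics/v1.png

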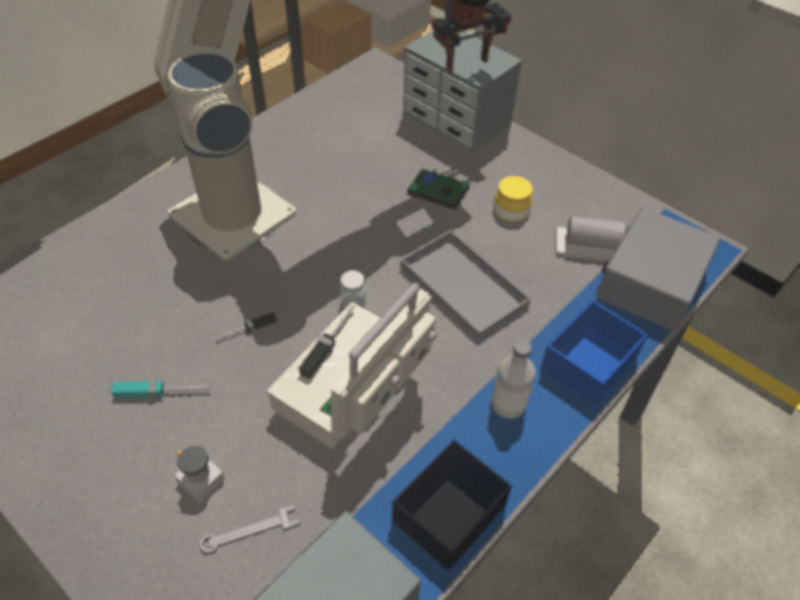

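View pics/v2.png

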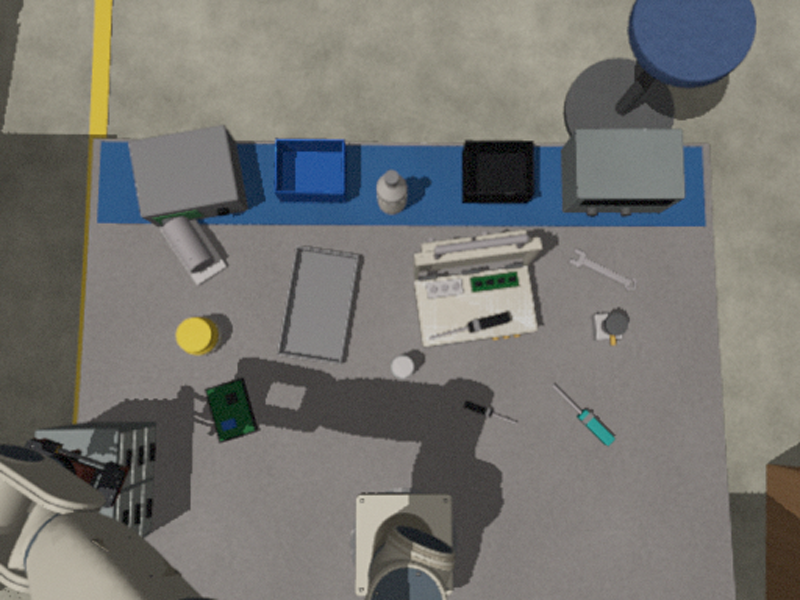

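Scene view (800x600): candidates are the black driver on the deck (scene 325,350; top 475,325), a smaller black one on the bench (scene 248,327; top 490,412), and a turquoise one (scene 160,390; top 590,420). The one on the deck is the larger of the two black ones, so I choose it. The tray is at top (320,303).

```bash
python3 - <<'E'
from h import *
d=dict(np.load('pics/top0.npz')); P=cloud(d); img=d['img']; hsv=cv2.cvtColor(img,cv2.COLOR_RGB2HSV)
def box(u0,v0,u1,v1):
    m=np.zeros(img.shape[:2],bool); s=.64; m[int(v0*s):int(v1*s),int(u0*s):int(u1*s)]=1; return m
def rect(m,name):
    q=P[m]; q=q[~np.isnan(q[:,0])]; r=cv2.minAreaRect(q[:,:2].astype(np.float32)); print(name,len(q),'ctr',np.round(r[0],1),'size',np.round(r[1],1),'ang',round(r[2],2),'z',np.percentile(q[:,2],[5,50,95]).round(1)); return q
z=P[...,2]
rect(box(265,235,375,375)&(z>15)&(z<40),'tray')
rect(box(400,220,560,355)&(z>72)&(z<86),'deck')
blk=hsv[...,2]<80
q=rect(box(400,300,545,350)&(z>92)&(z<125),'driver hi')
q=rect(box(462,305,520,340)&blk&(z>86),'handle blk')
q=rect(box(420,305,520,345)&(z>84)&(z<150),'driver all')
q=rect(box(400,215,560,290)&(z>255),'bar'); print(q[:,2].max())
for n,b in dict(jar=(385,350,420,380),spray=(370,165,410,215),tub=(170,310,225,360),valve=(585,300,640,345),board=(200,370,265,445),span=(565,245,640,290)).items(): rect(box(*b)&(z>8),n)
rect(box(455,395,525,430)&blk,'small'); rect(box(550,375,620,450)&(hsv[...,1]>120),'turq')
c=img[int(215*.64):int(390*.64),int(390*.64):int(570*.64)]
cv2.imwrite('pics/c1.png',cv2.resize(c[:,:,::-1],None,fx=5,fy=5,interpolation=cv2.INTER_CUBIC))
d=dict(np.load('pics/scene0.npz')); P=cloud(d); z=P[...,2]; img=d['img']
q=rect((z>255)&(P[...,0]>400)&(P[...,1]<100)&(P[...,0]<800)&(P[...,1]>-400),'bar scene')
# cover cross-section
m=(P[...,0]>400)&(P[...,0]<850)&(P[...,1]<30)&(P[...,1]>-350)&(z>95)
q=P[m]
for a in range(100,310,20):
    k=q[(q[:,2]>a)&(q[:,2]<a+20)]; 
    if len(k): print(a,np.percentile(k[:,0],[5,50,95]).round(),np.percentile(k[:,1],[2,98]).round())
E
```

```text
tray 393 ctr [543.2 201.3] size [150.8 263.7] ang 81.42 z [18.5 28.3 33.9]
deck 2579 ctr [ 545.1 -159. ] size [173.  260.6] ang 7.93 z [74.8 79.7 84.5]
driver hi 247 ctr [ 483.5 -144.8] size [ 26.1 182.3] ang 15.4 z [ 94.3 103.7 109.6]
handle blk 142 ctr [ 496.7 -186.9] size [22. 91.] ang 15.36 z [100.7 105.  109.8]
driver all 325 ctr [ 493.5 -146.5] size [ 84.8 218.4] ang 0.17 z [ 84.4 102.3 109.1]
bar 370 ctr [ 635.9 -147.3] size [ 18.7 188.7] ang 7.93 z [282.2 290.4 294.5]
296.93435272497
jar 177 ctr [395.8   4.4] size [50.3 50. ] ang 89.76 z [43.5 74.1 79.2]
spray 438 ctr [817.7  25.5] size [ 75.9 108.4] ang 79.67 z [ 21.2 124.3 190.8]
tub 590 ctr [469.3 468.7] size [ 91.4 101. ] ang 17.02 z [23.5 67.7 73.4]
valve 349 ctr [ 500.5 -477.9] size [93.7 90. ] ang 2.7 z [16.2 70.9 87.3]
board 887 ctr [298.9 394. ] size [135.7 111.6] ang 10.5 z [ 9.1 14.4 22.1]
span 85 ctr [ 635.5 -476.3] size [164.2  87. ] ang 85.52 z [ 8.2 10.1 13.7]
small 496 ctr [ 294.4 -165.5] size [80.1 90.2] ang 0.01 z [-5.8 -0.4 18.8]
turq 173 ctr [ 260.9 -443.9] size [90.5 30.3] ang 41.9 z [16.6 24.6 30.4]
bar scene 484 ctr [ 634.4 -147.2] size [ 19.4 185.7] ang 7.77 z [266.6 290.  294.2]
100 [485. 651. 823.] [-276.   19.]
120 [648. 676. 823.] [-277.   28.]
140 [641. 670. 810.] [-278.   26.]
160 [642. 666. 807.] [-277.   24.]
180 [640. 666. 802.] [-277.   27.]
200 [633. 654. 675.] [-276.  -37.]
220 [614. 635. 655.] [-274.  -23.]
240 [620. 640. 650.] [-239.  -60.]
260 [626. 646. 652.] [-239.  -64.]
280 [622. 637. 651.] [-237.  -63.]
```

View pics/c1.png

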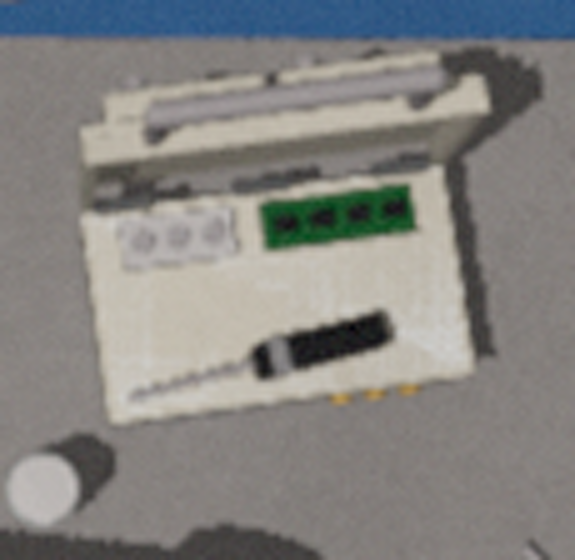

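The crop confirms it: black handle at crop (330,342), shaft to the left with the tip at (130,398), lying on the white deck. The sizes also agree (26x182 mm, top at about 107 mm, bar at about 286 mm). Next I plan the approach.

```bash
cat > plan.py <<'E'
from h import *
import sys
def plan(wps,o=None):
    """wps: list of (x,y,z,jaw azimuth deg,rows), tool pointing down"""
    o=o or ctrl.get_obs(); p=o['ee_pos']; Rm=R.from_rotvec(o['orientation'])
    M=Rm.as_matrix(); print('p',p.round(1),'x',M[:,0].round(3),'jaw az',np.degrees(np.arctan2(M[1,1],M[0,1])).round(1),'w',round(o['width'],1),'F',o['ft_force'].round(1),'q',o['qpos'].round(2),'t',round(o['t'],2))
    for (x,y,z,a,n) in wps:
        M=Rm.as_matrix(); az=np.degrees(np.arctan2(M[1,1],M[0,1]))
        a=az+(a-az+90)%180-90; c,s=np.cos(np.radians(a)),np.sin(np.radians(a))
        yv=np.array([c,s,0]); xv=np.array([0,0,-1.]); T=R.from_matrix(np.c_[xv,yv,np.cross(xv,yv)])
        rv=(Rm.inv()*T).as_rotvec()/n; dp=(np.array([x,y,z])-p)/n
        print('->',(x,y,z,round(a,1)),'step mm',np.linalg.norm(dp).round(1),'deg',np.degrees(np.linalg.norm(rv)).round(1))
        for i in range(n):
            print('  ',(Rm.inv().apply(dp)/10).round(2).tolist(),rv.round(3).tolist()); Rm=Rm*R.from_rotvec(rv)
        p=np.array([x,y,z]); Rm=T
if __name__=='__main__': plan(eval(sys.argv[1]))
E
python3 plan.py "[(350,300,230,15.4,10),(496,-187.5,200,15.4,15)]"
```

```text
p [211.1 587.8 230. ] x [-0.    -0.001 -1.   ] jaw az 70.2 w 87.9 F [-0.2  0.4 -0. ] q [ 1.21  0.42  1.63 -0.    1.09 -0.02] t 0.1
-> (350, 300, 230, np.float64(15.4)) step mm 32.0 deg 5.5
   [0.0, -2.24, 2.28] [0.096, 0.0, 0.0]
   [0.0, -2.01, 2.48] [0.096, 0.0, 0.0]
   [0.0, -1.76, 2.66] [0.096, 0.0, 0.0]
   [0.0, -1.5, 2.82] [0.096, 0.0, 0.0]
   [0.0, -1.22, 2.95] [0.096, 0.0, 0.0]
   [0.0, -0.94, 3.05] [0.096, 0.0, 0.0]
   [0.0, -0.64, 3.13] [0.096, 0.0, 0.0]
   [0.0, -0.34, 3.18] [0.096, 0.0, 0.0]
   [0.0, -0.03, 3.2] [0.096, 0.0, 0.0]
   [0.0, 0.27, 3.18] [0.096, 0.0, 0.0]
-> (496, -187.5, 200, np.float64(15.4)) step mm 34.0 deg 0.0
   [0.2, 0.08, 3.39] [0.0, 0.0, 0.0]
   [0.2, 0.08, 3.39] [0.0, 0.0, 0.0]
   [0.2, 0.08, 3.39] [0.0, 0.0, 0.0]
   [0.2, 0.08, 3.39] [0.0, 0.0, 0.0]
   [0.2, 0.08, 3.39] [0.0, 0.0, 0.0]
   [0.2, 0.08, 3.39] [0.0, 0.0, 0.0]
   [0.2, 0.08, 3.39] [0.0, 0.0, 0.0]
   [0.2, 0.08, 3.39] [0.0, 0.0, 0.0]
   [0.2, 0.08, 3.39] [0.0, 0.0, 0.0]
   [0.2, 0.08, 3.39] [0.0, 0.0, 0.0]
   [0.2, 0.08, 3.39] [0.0, 0.0, 0.0]
   [0.2, 0.08, 3.39] [0.0, 0.0, 0.0]
   [0.2, 0.08, 3.39] [0.0, 0.0, 0.0]
   [0.2, 0.08, 3.39] [0.0, 0.0, 0.0]
   [0.2, 0.08, 3.39] [0.0, 0.0, 0.0]
```

{"op": "apply_moves", "data": {"increments": [{"gripper":100,"delta_pos":[0,-2.24,2.28],"dr":[0.096,0,0]},{"gripper":100,"delta_pos":[0,-2.0,2.48],"dr":[0.096,0,0]},{"gripper":100,"delta_pos":[0,-1.76,2.66],"dr":[0.096,0,0]},{"gripper":100,"delta_pos":[0,-1.5,2.82],"dr":[0.096,0,0]},{"gripper":100,"delta_pos":[0,-1.22,2.95],"dr":[0.096,0,0]}]}}

```text
t: 0.52
ee_pos: [280.8, 442.9, 230.3]
orientation: [0.647, 1.472, -0.648]
ft_force: [0.9, -0.4, -0.5]
width: 87.9
```

{"op": "apply_moves", "data": {"increments": [{"gripper":100,"delta_pos":[0,-0.94,3.05],"dr":[0.096,0,0]},{"gripper":100,"delta_pos":[0,-0.64,3.13],"dr":[0.096,0,0]},{"gripper":100,"delta_pos":[0,-0.34,3.18],"dr":[0.096,0,0]},{"gripper":100,"delta_pos":[0,-0.03,3.2],"dr":[0.096,0,0]},{"gripper":100,"delta_pos":[0,0.27,3.18],"dr":[0.096,0,0]}]}}

```text
t: 0.93
ee_pos: [349.9, 298.9, 230.5]
orientation: [1.014, 1.322, -1.015]
ft_force: [-0.1, -0.2, 1.1]
width: 87.7
```

{"op": "apply_moves", "data": {"increments": [{"gripper":100,"delta_pos":[0.2,0.08,3.39],"dr":[0,0,0]},{"gripper":100,"delta_pos":[0.2,0.08,3.39],"dr":[0,0,0]},{"gripper":100,"delta_pos":[0.2,0.08,3.39],"dr":[0,0,0]},{"gripper":100,"delta_pos":[0.2,0.08,3.39],"dr":[0,0,0]},{"gripper":100,"delta_pos":[0.2,0.08,3.39],"dr":[0,0,0]}]}}

```text
t: 1.35
ee_pos: [398.1, 136.4, 220.5]
orientation: [1.011, 1.324, -1.011]
ft_force: [1.1, 0.1, 0.6]
width: 87.8
```

{"op": "apply_moves", "data": {"increments": [{"gripper":100,"delta_pos":[0.2,0.08,3.39],"dr":[0,0,0]},{"gripper":100,"delta_pos":[0.2,0.08,3.39],"dr":[0,0,0]},{"gripper":100,"delta_pos":[0.2,0.08,3.39],"dr":[0,0,0]},{"gripper":100,"delta_pos":[0.2,0.08,3.39],"dr":[0,0,0]},{"gripper":100,"delta_pos":[0.2,0.08,3.39],"dr":[0,0,0]}]}}

```text
t: 1.77
ee_pos: [446.6, -26.2, 210.5]
orientation: [1.011, 1.324, -1.011]
ft_force: [-0.0, 0.4, 0.3]
width: 87.9
```

{"op": "apply_moves", "data": {"increments": [{"gripper":100,"delta_pos":[0.2,0.08,3.39],"dr":[0,0,0]},{"gripper":100,"delta_pos":[0.2,0.08,3.39],"dr":[0,0,0]},{"gripper":100,"delta_pos":[0.2,0.08,3.39],"dr":[0,0,0]},{"gripper":100,"delta_pos":[0.2,0.08,3.39],"dr":[0,0,0]},{"gripper":100,"delta_pos":[0.2,0.06,3.25],"dr":[0,0,0]}]}}

```text
t: 2.18
ee_pos: [494.5, -187.5, 200.3]
orientation: [1.011, 1.324, -1.011]
ft_force: [0.5, 0.0, 0.9]
width: 87.9
```

```bash
python3 plan.py "[(496,-187.5,125,15.4,5),(496,-187.5,91,15.4,3)]"; python3 - <<'E'
from h import *
d=grab('scene','s1'); a=d['img'][130:300,130:340,::-1]; cv2.imwrite('pics/c2.png',cv2.resize(a,None,fx=3.5,fy=3.5,interpolation=cv2.INTER_CUBIC))
E
```

```text
p [ 494.5 -187.5  200.3] x [-0.  0. -1.] jaw az 15.2 w 87.9 F [0.5 0.  0.9] q [-0.39  0.32  1.87  0.    0.95 -0.65] t 2.18
-> (496, -187.5, 125, np.float64(15.4)) step mm 15.1 deg 0.0
   [1.51, 0.03, 0.01] [-0.001, -0.0, 0.0]
   [1.51, 0.03, 0.01] [-0.001, -0.0, 0.0]
   [1.51, 0.03, 0.01] [-0.001, -0.0, 0.0]
   [1.51, 0.03, 0.01] [-0.001, -0.0, 0.0]
   [1.51, 0.03, 0.01] [-0.001, -0.0, 0.0]
-> (496, -187.5, 91, np.float64(15.4)) step mm 11.3 deg 0.0
   [1.13, 0.0, 0.0] [0.0, 0.0, 0.0]
   [1.13, 0.0, 0.0] [0.0, 0.0, 0.0]
   [1.13, 0.0, 0.0] [0.0, 0.0, 0.0]
```

View pics/c2.png

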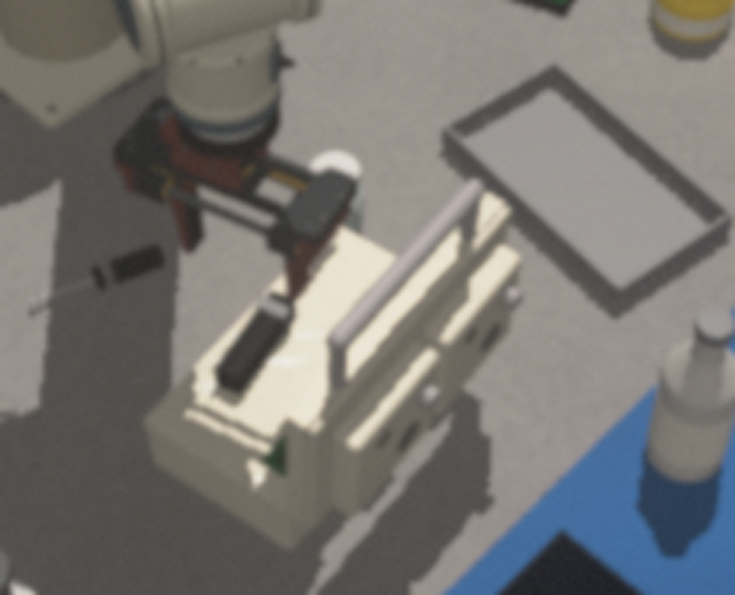

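The gripper hovers over the black handle (crop 255,340) with a finger on each side (190,240 and 300,280). The body is clear of the cover bar. Going down.

{"op": "apply_moves", "data": {"increments": [{"gripper":100,"delta_pos":[2.0,0.05,0],"dr":[0,0,0]},{"gripper":100,"delta_pos":[2.0,0.05,0],"dr":[0,0,0]},{"gripper":100,"delta_pos":[2.0,0.05,0],"dr":[0,0,0]},{"gripper":100,"delta_pos":[1.5,0,0],"dr":[0,0,0]},{"gripper":100,"delta_pos":[1.3,0,0],"dr":[0,0,0]}]}}

```text
t: 2.65
ee_pos: [495.1, -184.9, 111.2]
orientation: [1.011, 1.325, -1.012]
ft_force: [0.1, 0.2, -0.6]
width: 87.9
```

{"op": "apply_moves", "data": {"increments": [{"gripper":100,"delta_pos":[1.1,0,0],"dr":[0,0,0]},{"gripper":100,"delta_pos":[1.0,0,0],"dr":[0,0,0]},{"gripper":50,"delta_pos":[0,0,0],"dr":[0,0,0]},{"gripper":0,"delta_pos":[0,0,0],"dr":[0,0,0]},{"gripper":0,"delta_pos":[0,0,0],"dr":[0,0,0]}]}}

```text
t: 3.07
ee_pos: [496.3, -185.4, 92.2]
orientation: [1.011, 1.323, -1.011]
ft_force: [0.4, 0.3, -0.8]
width: 71.1
```

{"op": "apply_moves", "data": {"increments": [{"gripper":0,"delta_pos":[0,0,0],"dr":[0,0,0]},{"gripper":0,"delta_pos":[0,0,0],"dr":[0,0,0]},{"gripper":0,"delta_pos":[0,0,0],"dr":[0,0,0]},{"gripper":0,"delta_pos":[0,0,0],"dr":[0,0,0]},{"gripper":0,"delta_pos":[0,0,0],"dr":[0,0,0]}]}}

```text
t: 3.48
ee_pos: [496.0, -185.3, 91.9]
orientation: [1.011, 1.323, -1.011]
ft_force: [0.1, -0.2, 0.1]
width: 38.3
```

{"op": "apply_moves", "data": {"increments": [{"gripper":0,"delta_pos":[0,0,0],"dr":[0,0,0]},{"gripper":0,"delta_pos":[0,0,0],"dr":[0,0,0]},{"gripper":0,"delta_pos":[0,0,0],"dr":[0,0,0]},{"gripper":0,"delta_pos":[0,0,0],"dr":[0,0,0]},{"gripper":0,"delta_pos":[0,0,0],"dr":[0,0,0]}]}}

```text
t: 3.9
ee_pos: [496.0, -185.3, 91.8]
orientation: [1.011, 1.323, -1.011]
ft_force: [0.3, 0.1, 2.0]
width: 25.9
```

{"op": "apply_moves", "data": {"increments": [{"gripper":0,"delta_pos":[-0.5,0,0],"dr":[0,0,0]},{"gripper":0,"delta_pos":[-1.5,0,0],"dr":[0,0,0]},{"gripper":0,"delta_pos":[-2.0,0,0],"dr":[0,0,0]},{"gripper":0,"delta_pos":[-2.5,0,0],"dr":[0,0,0]},{"gripper":0,"delta_pos":[-2.5,0,0],"dr":[0,0,0]}]}}

```text
t: 4.32
ee_pos: [495.1, -185.0, 182.3]
orientation: [1.011, 1.325, -1.012]
ft_force: [0.7, 0.4, -1.6]
width: 25.5
```

```bash
python3 plan.py "[(440,-40,200,15.4,5),(588,194,150,81.4,12),(588,194,40,81.4,6)]"
```

```text
p [ 495.1 -185.   182.3] x [-0.002  0.001 -1.   ] jaw az 15.2 w 25.5 F [ 0.7  0.4 -1.6] q [-0.38  0.35  1.88 -0.    0.92 -0.65] t 4.32
-> (440, -40, 200, np.float64(15.4)) step mm 31.2 deg 0.0
   [-0.35, -0.3, -3.09] [-0.001, -0.0, 0.0]
   [-0.35, -0.3, -3.09] [-0.001, -0.0, 0.0]
   [-0.35, -0.3, -3.09] [-0.001, -0.0, 0.0]
   [-0.35, -0.3, -3.09] [-0.001, -0.0, 0.0]
   [-0.35, -0.29, -3.09] [-0.001, -0.0, 0.0]
-> (588, 194, 150, np.float64(81.4)) step mm 23.4 deg 5.5
   [0.42, 1.71, -1.55] [-0.096, 0.0, 0.0]
   [0.42, 1.85, -1.38] [-0.096, 0.0, 0.0]
   [0.42, 1.97, -1.2] [-0.096, 0.0, 0.0]
   [0.42, 2.08, -1.0] [-0.096, 0.0, 0.0]
   [0.42, 2.16, -0.8] [-0.096, 0.0, 0.0]
   [0.42, 2.23, -0.59] [-0.096, 0.0, 0.0]
   [0.42, 2.28, -0.37] [-0.096, 0.0, 0.0]
   [0.42, 2.3, -0.15] [-0.096, 0.0, 0.0]
   [0.42, 2.31, 0.07] [-0.096, 0.0, 0.0]
   [0.42, 2.29, 0.29] [-0.096, 0.0, 0.0]
   [0.42, 2.25, 0.51] [-0.096, 0.0, 0.0]
   [0.42, 2.19, 0.72] [-0.096, 0.0, 0.0]
-> (588, 194, 40, np.float64(81.4)) step mm 18.3 deg 0.0
   [1.83, 0.0, 0.0] [0.0, 0.0, 0.0]
   [1.83, 0.0, 0.0] [0.0, 0.0, 0.0]
   [1.83, 0.0, 0.0] [0.0, 0.0, 0.0]
   [1.83, 0.0, 0.0] [0.0, 0.0, 0.0]
   [1.83, 0.0, 0.0] [0.0, 0.0, 0.0]
   [1.83, 0.0, 0.0] [0.0, 0.0, 0.0]
```

{"op": "apply_moves", "data": {"increments": [{"gripper":0,"delta_pos":[-0.35,-0.3,-3.09],"dr":[0,0,0]},{"gripper":0,"delta_pos":[-0.35,-0.3,-3.09],"dr":[0,0,0]},{"gripper":0,"delta_pos":[-0.35,-0.3,-3.09],"dr":[0,0,0]},{"gripper":0,"delta_pos":[-0.35,-0.3,-3.09],"dr":[0,0,0]},{"gripper":0,"delta_pos":[-0.35,-0.3,-3.09],"dr":[0,0,0]}]}}

```text
t: 4.73
ee_pos: [439.8, -39.1, 199.5]
orientation: [1.011, 1.323, -1.012]
ft_force: [-0.1, 0.7, -1.0]
width: 25.7
```

{"op": "apply_moves", "data": {"increments": [{"gripper":0,"delta_pos":[0.42,1.71,-1.55],"dr":[-0.096,0,0]},{"gripper":0,"delta_pos":[0.42,1.85,-1.38],"dr":[-0.096,0,0]},{"gripper":0,"delta_pos":[0.42,1.97,-1.2],"dr":[-0.096,0,0]},{"gripper":0,"delta_pos":[0.42,2.08,-1.0],"dr":[-0.096,0,0]},{"gripper":0,"delta_pos":[0.42,2.16,-0.8],"dr":[-0.096,0,0]}]}}

```text
t: 5.15
ee_pos: [502.9, 58.2, 178.1]
orientation: [0.64, 1.474, -0.641]
ft_force: [-0.8, -0.9, -1.8]
width: 25.8
```

{"op": "apply_moves", "data": {"increments": [{"gripper":0,"delta_pos":[0.42,2.23,-0.59],"dr":[-0.096,0,0]},{"gripper":0,"delta_pos":[0.42,2.28,-0.37],"dr":[-0.096,0,0]},{"gripper":0,"delta_pos":[0.42,2.3,-0.15],"dr":[-0.096,0,0]},{"gripper":0,"delta_pos":[0.42,2.31,0.07],"dr":[-0.096,0,0]},{"gripper":0,"delta_pos":[0.42,2.29,0.29],"dr":[-0.096,0,0]}]}}

```text
t: 5.57
ee_pos: [565.0, 155.4, 156.9]
orientation: [0.266, 1.555, -0.267]
ft_force: [0.9, -0.6, -0.4]
width: 25.9
```

{"op": "apply_moves", "data": {"increments": [{"gripper":0,"delta_pos":[0.42,2.25,0.51],"dr":[-0.096,0,0]},{"gripper":0,"delta_pos":[0.42,2.19,0.72],"dr":[-0.096,0,0]},{"gripper":0,"delta_pos":[1.5,0,0],"dr":[0,0,0]},{"gripper":0,"delta_pos":[1.8,0,0],"dr":[0,0,0]},{"gripper":0,"delta_pos":[1.8,0,0],"dr":[0,0,0]}]}}

```text
t: 5.98
ee_pos: [589.6, 193.9, 97.3]
orientation: [0.119, 1.567, -0.119]
ft_force: [-0.5, -0.9, -1.6]
width: 26.0
```

```bash
python3 plan.py "[(588,194,40,81.4,5),(588,194,16.5,81.4,4)]"; python3 - <<'E'
from h import *
d=grab('scene','s2'); a=d['img'][100:270,200:390,::-1]; cv2.imwrite('pics/c3.png',cv2.resize(a,None,fx=3.5,fy=3.5,interpolation=cv2.INTER_CUBIC))
E
```

```text
p [589.6 193.9  97.3] x [ 0.  0. -1.] jaw az 81.3 w 26.0 F [-0.5 -0.9 -1.6] q [ 0.3   0.59  1.72 -0.    0.84 -1.12] t 5.98
-> (588, 194, 40, np.float64(81.4)) step mm 11.5 deg 0.0
   [1.15, -0.0, -0.03] [-0.0, 0.0, -0.0]
   [1.15, -0.0, -0.03] [-0.0, 0.0, -0.0]
   [1.15, -0.0, -0.03] [-0.0, 0.0, -0.0]
   [1.15, -0.0, -0.03] [-0.0, 0.0, -0.0]
   [1.15, -0.0, -0.03] [-0.0, 0.0, -0.0]
-> (588, 194, 16.5, np.float64(81.4)) step mm 5.9 deg 0.0
   [0.59, 0.0, 0.0] [0.0, 0.0, 0.0]
   [0.59, 0.0, 0.0] [0.0, 0.0, 0.0]
   [0.59, 0.0, 0.0] [0.0, 0.0, 0.0]
   [0.59, 0.0, 0.0] [0.0, 0.0, 0.0]
```

View pics/c3.png

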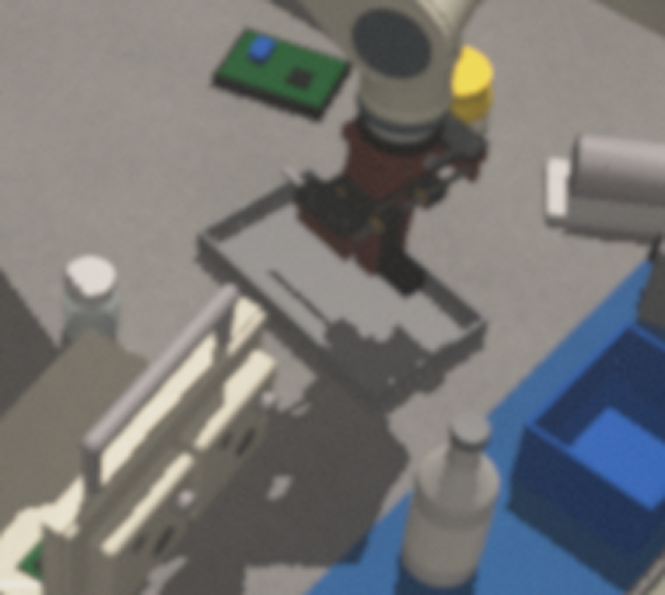

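The driver is held level over the tray (handle end at 400,270, tip near 290,175), with its shadow parallel to the long side. Lowering it.

{"op": "apply_moves", "data": {"increments": [{"gripper":0,"delta_pos":[1.5,0,0],"dr":[0,0,0]},{"gripper":0,"delta_pos":[1.5,0,0],"dr":[0,0,0]},{"gripper":0,"delta_pos":[1.5,0,0],"dr":[0,0,0]},{"gripper":0,"delta_pos":[1.2,0,0],"dr":[0,0,0]},{"gripper":0,"delta_pos":[0.9,0,0],"dr":[0,0,0]}]}}

```text
t: 6.45
ee_pos: [589.1, 193.2, 30.9]
orientation: [0.12, 1.569, -0.12]
ft_force: [-0.3, -0.3, -0.9]
width: 25.8
```

{"op": "apply_moves", "data": {"increments": [{"gripper":0,"delta_pos":[0.5,0,0],"dr":[0,0,0]},{"gripper":0,"delta_pos":[0.4,0,0],"dr":[0,0,0]},{"gripper":0,"delta_pos":[0.3,0,0],"dr":[0,0,0]},{"gripper":0,"delta_pos":[0.2,0,0],"dr":[0,0,0]},{"gripper":0,"delta_pos":[0.1,0,0],"dr":[0,0,0]}]}}

```text
t: 6.87
ee_pos: [589.8, 193.4, 16.9]
orientation: [0.12, 1.567, -0.12]
ft_force: [0.6, 0.3, -1.0]
width: 26.1
```

{"op": "apply_moves", "data": {"increments": [{"gripper":0,"delta_pos":[0.1,0,0],"dr":[0,0,0]},{"gripper":0,"delta_pos":[0.05,0,0],"dr":[0,0,0]},{"gripper":45,"delta_pos":[0,0,0],"dr":[0,0,0]},{"gripper":60,"delta_pos":[0,0,0],"dr":[0,0,0]},{"gripper":60,"delta_pos":[0,0,0],"dr":[0,0,0]}]}}

```text
t: 7.28
ee_pos: [589.9, 193.5, 15.7]
orientation: [0.12, 1.567, -0.12]
ft_force: [0.3, 0.0, -0.3]
width: 42.5
```

{"op": "apply_moves", "data": {"increments": [{"gripper":60,"delta_pos":[0,0,0],"dr":[0,0,0]},{"gripper":60,"delta_pos":[0,0,0],"dr":[0,0,0]},{"gripper":60,"delta_pos":[-0.5,0,0],"dr":[0,0,0]},{"gripper":60,"delta_pos":[-1.5,0,0],"dr":[0,0,0]},{"gripper":60,"delta_pos":[-2,0,0],"dr":[0,0,0]}]}}

```text
t: 7.7
ee_pos: [588.5, 193.0, 55.2]
orientation: [0.119, 1.57, -0.121]
ft_force: [-1.1, -1.1, -0.2]
width: 53.0
```

```bash
python3 plan.py "[(580,190,340,81.4,10),(636,-147,340,7.9,14)]"
```

```text
p [588.5 193.   55.2] x [-0.003 -0.001 -1.   ] jaw az 81.2 w 53.0 F [-1.1 -1.1 -0.2] q [ 0.3   0.65  1.73 -0.    0.77 -1.12] t 7.7
-> (580, 190, 340, np.float64(81.4)) step mm 28.5 deg 0.0
   [-2.85, -0.05, -0.09] [-0.0, -0.0, 0.0]
   [-2.85, -0.05, -0.09] [-0.0, -0.0, 0.0]
   [-2.85, -0.05, -0.09] [-0.0, -0.0, 0.0]
   [-2.85, -0.05, -0.09] [-0.0, -0.0, 0.0]
   [-2.85, -0.04, -0.08] [-0.0, -0.0, 0.0]
   [-2.85, -0.04, -0.08] [-0.0, -0.0, 0.0]
   [-2.85, -0.04, -0.08] [-0.0, -0.0, 0.0]
   [-2.85, -0.04, -0.08] [-0.0, -0.0, 0.0]
   [-2.85, -0.04, -0.08] [-0.0, -0.0, 0.0]
   [-2.85, -0.04, -0.08] [-0.0, -0.0, 0.0]
-> (636, -147, 340, np.float64(7.9)) step mm 24.4 deg 5.2
   [0.0, -2.32, 0.76] [0.092, 0.0, 0.0]
   [0.0, -2.24, 0.96] [0.092, 0.0, 0.0]
   [0.0, -2.14, 1.17] [0.092, 0.0, 0.0]
   [0.0, -2.03, 1.36] [0.092, 0.0, 0.0]
   [0.0, -1.9, 1.54] [0.092, 0.0, 0.0]
   [-0.0, -1.75, 1.7] [0.092, 0.0, 0.0]
   [0.0, -1.58, 1.86] [0.092, 0.0, 0.0]
   [-0.0, -1.41, 1.99] [0.092, 0.0, 0.0]
   [0.0, -1.22, 2.11] [0.092, 0.0, 0.0]
   [0.0, -1.02, 2.22] [0.092, 0.0, 0.0]
   [0.0, -0.81, 2.3] [0.092, 0.0, 0.0]
   [0.0, -0.6, 2.37] [0.092, 0.0, 0.0]
   [0.0, -0.38, 2.41] [0.092, 0.0, 0.0]
   [0.0, -0.16, 2.44] [0.092, 0.0, 0.0]
```

{"op": "apply_moves", "data": {"increments": [{"gripper":80,"delta_pos":[-2.85,0,0],"dr":[0,0,0]},{"gripper":80,"delta_pos":[-2.85,0,0],"dr":[0,0,0]},{"gripper":80,"delta_pos":[-2.85,0,0],"dr":[0,0,0]},{"gripper":80,"delta_pos":[-2.85,0,0],"dr":[0,0,0]},{"gripper":80,"delta_pos":[-2.85,0,0],"dr":[0,0,0]}]}}

```text
t: 8.12
ee_pos: [589.5, 193.3, 200.7]
orientation: [0.12, 1.566, -0.12]
ft_force: [0.4, -0.2, -0.4]
width: 70.3
```

{"op": "apply_moves", "data": {"increments": [{"gripper":80,"delta_pos":[-2.85,0,0],"dr":[0,0,0]},{"gripper":80,"delta_pos":[-2.85,0,0],"dr":[0,0,0]},{"gripper":80,"delta_pos":[-2.85,0,0],"dr":[0,0,0]},{"gripper":80,"delta_pos":[-2.85,0,0],"dr":[0,0,0]},{"gripper":80,"delta_pos":[-2.85,0,0],"dr":[0,0,0]}]}}

```text
t: 8.53
ee_pos: [589.0, 193.2, 343.3]
orientation: [0.12, 1.566, -0.12]
ft_force: [0.3, 0.9, 0.5]
width: 70.3
```

{"op": "apply_moves", "data": {"increments": [{"gripper":80,"delta_pos":[0,-2.32,0.76],"dr":[0.092,0,0]},{"gripper":80,"delta_pos":[0,-2.24,0.96],"dr":[0.092,0,0]},{"gripper":80,"delta_pos":[0,-2.14,1.17],"dr":[0.092,0,0]},{"gripper":80,"delta_pos":[0,-2.03,1.36],"dr":[0.092,0,0]},{"gripper":80,"delta_pos":[0,-1.9,1.54],"dr":[0.092,0,0]}]}}

```text
t: 8.95
ee_pos: [608.9, 71.8, 341.8]
orientation: [0.484, 1.515, -0.483]
ft_force: [1.2, 0.3, -0.6]
width: 70.5
```

{"op": "apply_moves", "data": {"increments": [{"gripper":80,"delta_pos":[0,-1.75,1.7],"dr":[0.092,0,0]},{"gripper":80,"delta_pos":[0,-1.58,1.86],"dr":[0.092,0,0]},{"gripper":80,"delta_pos":[0,-1.41,1.99],"dr":[0.092,0,0]},{"gripper":80,"delta_pos":[0,-1.22,2.11],"dr":[0.092,0,0]},{"gripper":80,"delta_pos":[0,-1.02,2.22],"dr":[0.092,0,0]}]}}

```text
t: 9.37
ee_pos: [628.2, -48.7, 341.8]
orientation: [0.839, 1.402, -0.838]
ft_force: [0.3, -0.1, -0.1]
width: 70.4
```

```bash
python3 plan.py "[(636,-147,330,7.9,5),(636,-147,278,7.9,5)]"; python3 - <<'E'
from h import *
d=grab('scene','s3'); P=cloud(d); z=P[...,2]
hsv=cv2.cvtColor(d['img'],cv2.COLOR_RGB2HSV)
c,s=np.cos(np.radians(-8.58)),np.sin(np.radians(-8.58)); D=P[...,:2]-[543.2,201.3]
tx=D[...,0]*c+D[...,1]*s; ty=-D[...,0]*s+D[...,1]*c
m=(abs(tx)<122)&(abs(ty)<67)&(z>20)&(z<60)
if m.any(): print('tray things',m.sum(),'x',np.percentile(tx[m],[0,50,100]),'y',np.percentile(ty[m],[0,50,100]),'z',np.percentile(z[m],[5,50,95]))
a=d['img'][60:300,160:400,::-1]; cv2.imwrite('pics/c4.png',cv2.resize(a,None,fx=2.5,fy=2.5,interpolation=cv2.INTER_CUBIC))
E
```

```text
p [628.2 -48.7 341.8] x [ 0.001 -0.    -1.   ] jaw az 28.3 w 70.4 F [ 0.3 -0.1 -0.1] q [-0.1   0.33  1.51  0.    1.3  -0.59] t 9.37
-> (636, -147, 330, np.float64(7.9)) step mm 19.9 deg 4.1
   [0.24, -0.79, 1.8] [0.071, 0.0, -0.0]
   [0.24, -0.66, 1.86] [0.071, 0.0, -0.0]
   [0.24, -0.53, 1.9] [0.071, 0.0, -0.0]
   [0.24, -0.39, 1.93] [0.071, 0.0, -0.0]
   [0.24, -0.26, 1.95] [0.071, 0.0, -0.0]
-> (636, -147, 278, np.float64(7.9)) step mm 10.4 deg 0.0
   [1.04, 0.0, 0.0] [0.0, 0.0, 0.0]
   [1.04, 0.0, 0.0] [0.0, 0.0, 0.0]
   [1.04, 0.0, 0.0] [0.0, 0.0, 0.0]
   [1.04, 0.0, 0.0] [0.0, 0.0, 0.0]
   [1.04, 0.0, 0.0] [0.0, 0.0, 0.0]
tray things 234 x [-121.21355369   46.61683805  121.4065294 ] y [-42.60848499  -3.78417534  66.51851292] z [21.07818073 29.74251741 34.64004126]
```

View pics/c4.png

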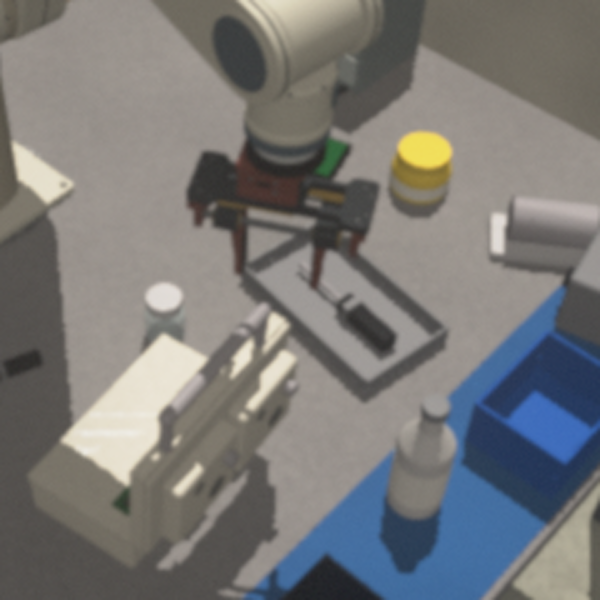

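The driver lies flat in the tray (handle at 365,320, tip near 300,265), clear of the walls. The cover is still open. Next I grip the bar.

{"op": "apply_moves", "data": {"increments": [{"gripper":80,"delta_pos":[0.2,-0.79,1.8],"dr":[0.071,0,0]},{"gripper":80,"delta_pos":[0.2,-0.66,1.86],"dr":[0.071,0,0]},{"gripper":80,"delta_pos":[0.2,-0.53,1.9],"dr":[0.071,0,0]},{"gripper":80,"delta_pos":[0.2,-0.39,1.93],"dr":[0.071,0,0]},{"gripper":80,"delta_pos":[0.2,-0.26,1.95],"dr":[0.071,0,0]}]}}

```text
t: 9.83
ee_pos: [636.5, -146.4, 331.5]
orientation: [1.106, 1.271, -1.105]
ft_force: [-0.3, 0.2, -0.1]
width: 70.4
```

{"op": "apply_moves", "data": {"increments": [{"gripper":80,"delta_pos":[1.2,0,0],"dr":[0,0,0]},{"gripper":80,"delta_pos":[1.3,0,0],"dr":[0,0,0]},{"gripper":80,"delta_pos":[1.3,0,0],"dr":[0,0,0]},{"gripper":80,"delta_pos":[1.3,0,0],"dr":[0,0,0]},{"gripper":80,"delta_pos":[1.0,0,0],"dr":[0,0,0]}]}}

```text
t: 10.25
ee_pos: [636.0, -144.5, 267.1]
orientation: [1.101, 1.276, -1.103]
ft_force: [0.2, -0.6, -0.4]
width: 70.7
```

```bash
python3 plan.py "[(636,-147,269,7.9,1)]"; python3 - <<'E'
from h import *
d=grab('scene','s4'); a=d['img'][100:260,180:340,::-1]; cv2.imwrite('pics/c5.png',cv2.resize(a,None,fx=3.5,fy=3.5,interpolation=cv2.INTER_CUBIC))
E
```

```text
p [ 636.  -144.5  267.1] x [-0.002  0.001 -1.   ] jaw az 8.3 w 70.7 F [ 0.2 -0.6 -0.4] q [-0.24  0.43  1.53  0.    1.18 -0.39] t 10.25
-> (636, -147, 269, np.float64(7.9)) step mm 3.1 deg 0.4
   [-0.19, -0.04, 0.25] [0.007, -0.001, 0.002]
```

View pics/c5.png

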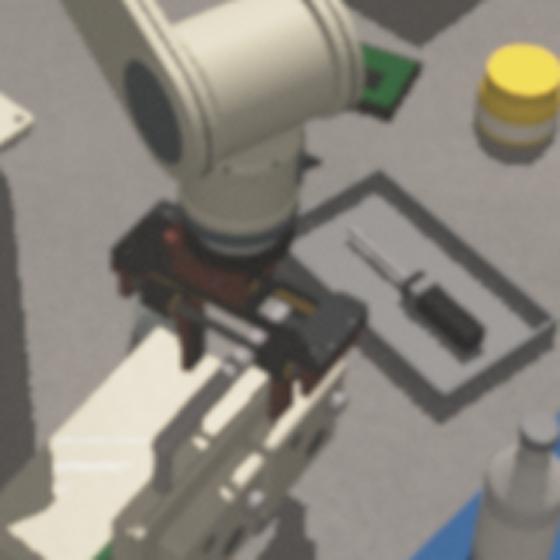

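The fingers straddle the bar (left one at 190,340, right one at 285,385). Closing.

{"op": "apply_moves", "data": {"increments": [{"gripper":0,"delta_pos":[0,0,0],"dr":[0,0,0]},{"gripper":0,"delta_pos":[0,0,0],"dr":[0,0,0]},{"gripper":0,"delta_pos":[0,0,0],"dr":[0,0,0]},{"gripper":0,"delta_pos":[0,0,0],"dr":[0,0,0]},{"gripper":0,"delta_pos":[0,0,0],"dr":[0,0,0]}]}}

```text
t: 10.72
ee_pos: [637.2, -145.8, 270.0]
orientation: [1.103, 1.272, -1.102]
ft_force: [0.1, 0.3, -0.3]
width: 40.4
```

{"op": "apply_moves", "data": {"increments": [{"gripper":0,"delta_pos":[0,0,0],"dr":[0,0,0]},{"gripper":0,"delta_pos":[0,0,0],"dr":[0,0,0]},{"gripper":0,"delta_pos":[0,0,0],"dr":[0,0,0]},{"gripper":0,"delta_pos":[0,0,0],"dr":[0,0,0]},{"gripper":0,"delta_pos":[0,0,0],"dr":[0,0,0]}]}}

```text
t: 11.13
ee_pos: [636.8, -145.8, 269.4]
orientation: [1.103, 1.273, -1.103]
ft_force: [-0.5, 0.5, 1.7]
width: 17.1
```

```bash
python3 - <<'E'
from h import *
o=ctrl.get_obs(); M=R.from_rotvec(o['orientation']).as_matrix(); print(o['ee_pos'].round(1),o['ft_force'].round(1),o['width'],M[:,1].round(3))
N=35; th=np.linspace(1.65,-0.02,N+1); x=-205*np.cos(th)+12*np.sin(th); z=205*np.sin(th)+12*np.cos(th)
for i in range(N): print(f'{th[i+1]:.3f} tool dx {-(z[i+1]-z[i])/10:.2f} dy {(x[i+1]-x[i])/10:.2f}  | off from start y {x[i+1]-x[0]:.0f} z {z[i+1]-z[0]:.0f}')
E
```

```text
[ 636.8 -145.8  269.4] [-0.5  0.5  1.7] 17.11320037751203 [ 0.99   0.142 -0.   ]
1.602 tool dx -0.11 dy -0.97  | off from start y -10 z 1
1.555 tool dx -0.06 dy -0.98  | off from start y -20 z 2
1.507 tool dx -0.02 dy -0.98  | off from start y -29 z 2
1.459 tool dx 0.03 dy -0.98  | off from start y -39 z 2
1.411 tool dx 0.08 dy -0.98  | off from start y -49 z 1
1.364 tool dx 0.12 dy -0.97  | off from start y -59 z -0
1.316 tool dx 0.17 dy -0.97  | off from start y -68 z -2
1.268 tool dx 0.21 dy -0.96  | off from start y -78 z -4
1.221 tool dx 0.26 dy -0.94  | off from start y -87 z -7
1.173 tool dx 0.30 dy -0.93  | off from start y -97 z -10
1.125 tool dx 0.35 dy -0.92  | off from start y -106 z -13
1.077 tool dx 0.39 dy -0.90  | off from start y -115 z -17
1.030 tool dx 0.43 dy -0.88  | off from start y -123 z -22
0.982 tool dx 0.48 dy -0.86  | off from start y -132 z -26
0.934 tool dx 0.52 dy -0.83  | off from start y -140 z -31
0.887 tool dx 0.55 dy -0.81  | off from start y -148 z -37
0.839 tool dx 0.59 dy -0.78  | off from start y -156 z -43
0.791 tool dx 0.63 dy -0.75  | off fr
[... 336 characters left out ...]
dy -0.54  | off from start y -202 z -94
0.457 tool dx 0.84 dy -0.50  | off from start y -207 z -102
0.409 tool dx 0.86 dy -0.46  | off from start y -211 z -111
0.362 tool dx 0.88 dy -0.42  | off from start y -216 z -120
0.314 tool dx 0.90 dy -0.38  | off from start y -219 z -129
0.266 tool dx 0.92 dy -0.33  | off from start y -223 z -138
0.219 tool dx 0.94 dy -0.29  | off from start y -226 z -147
0.171 tool dx 0.95 dy -0.25  | off from start y -228 z -157
0.123 tool dx 0.96 dy -0.20  | off from start y -230 z -166
0.075 tool dx 0.97 dy -0.15  | off from start y -232 z -176
0.028 tool dx 0.97 dy -0.11  | off from start y -233 z -186
-0.020 tool dx 0.98 dy -0.06  | off from start y -233 z -196
```

{"op": "apply_moves", "data": {"increments": [{"gripper":0,"delta_pos":[-0.05,-0.97,0],"dr":[0,0,0]},{"gripper":0,"delta_pos":[-0.05,-0.98,0],"dr":[0,0,0]},{"gripper":0,"delta_pos":[-0.02,-0.98,0],"dr":[0,0,0]},{"gripper":0,"delta_pos":[0.03,-0.98,0],"dr":[0,0,0]},{"gripper":0,"delta_pos":[0.08,-0.98,0],"dr":[0,0,0]}]}}

```text
t: 11.55
ee_pos: [589.9, -152.3, 271.2]
orientation: [1.106, 1.269, -1.099]
ft_force: [2.7, 2.7, 4.5]
width: 17.0
```

{"op": "apply_moves", "data": {"increments": [{"gripper":0,"delta_pos":[0.12,-0.97,0],"dr":[0,0,0]},{"gripper":0,"delta_pos":[0.17,-0.97,0],"dr":[0,0,0]},{"gripper":0,"delta_pos":[0.21,-0.96,0],"dr":[0,0,0]},{"gripper":0,"delta_pos":[0.26,-0.94,0],"dr":[0,0,0]},{"gripper":0,"delta_pos":[0.3,-0.93,0],"dr":[0,0,0]}]}}

```text
t: 11.97
ee_pos: [540.1, -159.3, 258.5]
orientation: [1.104, 1.274, -1.103]
ft_force: [1.7, 3.5, 1.3]
width: 17.5
```

```bash
cat > bar.py <<'E'
from h import *
# bar is straight along y; find metal bar outer part visible from the scene camera: points near expected arc with local y off the gripper
import sys
o=ctrl.get_obs(); print('p',o['ee_pos'].round(1),'F',o['ft_force'].round(1),'w',round(o['width'],1),'t',round(o['t'],2))
d=grab('scene',sys.argv[1]); P=cloud(d)
c,s=np.cos(np.radians(7.93)),np.sin(np.radians(7.93)); D=P-[608,-150,80]
X=D[...,0]*c+D[...,1]*s; Y=-D[...,0]*s+D[...,1]*c; Z=D[...,2]
rr=np.hypot(X,Z)
m=(abs(rr-208)<16)&(abs(Y)<85)&(abs(Y)>50)&(Z>-20)&(X<60)
print(m.sum(),'bar surface X,Z med',np.median(X[m]).round(1),np.median(Z[m]).round(1),'theta~',(np.arctan2(np.median(Z[m])-5,-np.median(X[m]))-.058).round(3))
E
python3 bar.py s5
```

```text
p [ 540.1 -159.3  258.5] F [1.7 3.5 1.3] w 17.5 t 11.97
90 bar surface X,Z med -65.9 198.8 theta~ 1.185
```

{"op": "apply_moves", "data": {"increments": [{"gripper":0,"delta_pos":[0.35,-0.92,0],"dr":[0,0,0]},{"gripper":0,"delta_pos":[0.39,-0.9,0],"dr":[0,0,0]},{"gripper":0,"delta_pos":[0.43,-0.88,0],"dr":[0,0,0]},{"gripper":0,"delta_pos":[0.48,-0.86,0],"dr":[0,0,0]},{"gripper":0,"delta_pos":[0.52,-0.83,0],"dr":[0,0,0]}]}}

```text
t: 12.43
ee_pos: [496.7, -165.5, 236.4]
orientation: [1.103, 1.275, -1.104]
ft_force: [1.4, 5.7, 1.3]
width: 17.5
```

{"op": "apply_moves", "data": {"increments": [{"gripper":0,"delta_pos":[0.55,-0.81,0],"dr":[0,0,0]},{"gripper":0,"delta_pos":[0.59,-0.78,0],"dr":[0,0,0]},{"gripper":0,"delta_pos":[0.63,-0.75,0],"dr":[0,0,0]},{"gripper":0,"delta_pos":[0.66,-0.72,0],"dr":[0,0,0]},{"gripper":0,"delta_pos":[0.7,-0.69,0],"dr":[0,0,0]}]}}

```text
t: 12.85
ee_pos: [459.6, -170.9, 204.9]
orientation: [1.103, 1.274, -1.104]
ft_force: [2.9, 4.7, -0.4]
width: 17.3
```

```bash
python3 bar.py s6
```

```text
p [ 459.6 -170.9  204.9] F [ 2.9  4.7 -0.4] w 17.3 t 12.85
78 bar surface X,Z med -147.5 144.4 theta~ 0.699
```

Tracking matches (expected 0.696). Forces are small, so I continue.

{"op": "apply_moves", "data": {"increments": [{"gripper":0,"delta_pos":[0.73,-0.65,0],"dr":[0,0,0]},{"gripper":0,"delta_pos":[0.76,-0.62,0],"dr":[0,0,0]},{"gripper":0,"delta_pos":[0.79,-0.58,0],"dr":[0,0,0]},{"gripper":0,"delta_pos":[0.82,-0.54,0],"dr":[0,0,0]},{"gripper":0,"delta_pos":[0.84,-0.5,0],"dr":[0,0,0]}]}}

```text
t: 13.32
ee_pos: [431.4, -175.0, 165.8]
orientation: [1.103, 1.274, -1.104]
ft_force: [3.4, 5.2, -0.9]
width: 16.8
```

{"op": "apply_moves", "data": {"increments": [{"gripper":0,"delta_pos":[0.86,-0.46,0],"dr":[0,0,0]},{"gripper":0,"delta_pos":[0.88,-0.42,0],"dr":[0,0,0]},{"gripper":0,"delta_pos":[0.9,-0.38,0],"dr":[0,0,0]},{"gripper":0,"delta_pos":[0.92,-0.33,0],"dr":[0,0,0]},{"gripper":0,"delta_pos":[0.94,-0.29,0],"dr":[0,0,0]}]}}

```text
t: 13.73
ee_pos: [413.4, -177.6, 120.8]
orientation: [1.104, 1.273, -1.103]
ft_force: [5.6, 8.3, -1.1]
width: 17.2
```

```bash
python3 bar.py s7
```

```text
p [ 413.4 -177.6  120.8] F [ 5.6  8.3 -1.1] w 17.2 t 13.73
73 bar surface X,Z med -193.5 56.3 theta~ 0.201
```

{"op": "apply_moves", "data": {"increments": [{"gripper":0,"delta_pos":[0.6,-0.15,-0.05],"dr":[0,0,0]},{"gripper":0,"delta_pos":[0.6,-0.14,-0.05],"dr":[0,0,0]},{"gripper":0,"delta_pos":[0.6,-0.12,-0.05],"dr":[0,0,0]},{"gripper":0,"delta_pos":[0.6,-0.1,0],"dr":[0,0,0]},{"gripper":0,"delta_pos":[0.6,-0.1,0],"dr":[0,0,0]}]}}

```text
t: 14.2
ee_pos: [408.2, -178.1, 91.2]
orientation: [1.103, 1.271, -1.102]
ft_force: [5.2, -2.1, -0.6]
width: 17.4
```

{"op": "apply_moves", "data": {"increments": [{"gripper":0,"delta_pos":[0.4,-0.05,0],"dr":[0,0,0]},{"gripper":0,"delta_pos":[0.4,-0.04,0],"dr":[0,0,0]},{"gripper":0,"delta_pos":[0.3,-0.03,0],"dr":[0,0,0]},{"gripper":0,"delta_pos":[0.2,0,0],"dr":[0,0,0]},{"gripper":0,"delta_pos":[0,0,0],"dr":[0,0,0]}]}}

```text
t: 14.62
ee_pos: [407.9, -178.7, 80.3]
orientation: [1.103, 1.269, -1.102]
ft_force: [-1.8, -1.1, 29.4]
width: 17.3
```

```bash
python3 bar.py s8
```

```text
p [ 407.9 -178.7   80.3] F [-1.8 -1.1 29.4] w 17.3 t 14.62
68 bar surface X,Z med -200.5 18.8 theta~ 0.011
```

The cover has bottomed out (29 N reaction, θ≈0). Releasing and backing off.

{"op": "apply_moves", "data": {"increments": [{"gripper":0,"delta_pos":[-0.1,0,0],"dr":[0,0,0]},{"gripper":45,"delta_pos":[0,0,0],"dr":[0,0,0]},{"gripper":45,"delta_pos":[0,0,0],"dr":[0,0,0]},{"gripper":45,"delta_pos":[0,0,0],"dr":[0,0,0]},{"gripper":45,"delta_pos":[0,0,0],"dr":[0,0,0]}]}}

```text
t: 15.08
ee_pos: [404.9, -177.0, 78.8]
orientation: [1.103, 1.276, -1.104]
ft_force: [0.5, 1.0, 0.2]
width: 38.6
```

{"op": "apply_moves", "data": {"increments": [{"gripper":45,"delta_pos":[0,0,0],"dr":[0,0,0]},{"gripper":45,"delta_pos":[-1,0,0],"dr":[0,0,0]},{"gripper":45,"delta_pos":[-2,0,0],"dr":[0,0,0]},{"gripper":45,"delta_pos":[-3,0,0],"dr":[0,0,0]},{"gripper":45,"delta_pos":[-3,0,0],"dr":[0,0,0]}]}}

```text
t: 15.5
ee_pos: [405.1, -177.0, 170.3]
orientation: [1.103, 1.276, -1.104]
ft_force: [0.4, -0.5, -0.1]
width: 39.6
```

{"op": "apply_moves", "data": {"increments": [{"gripper":45,"delta_pos":[-3,0,0],"dr":[0,0,0]},{"gripper":45,"delta_pos":[-3,0,0],"dr":[0,0,0]},{"gripper":45,"delta_pos":[-2,0,0],"dr":[0,0,0]},{"gripper":45,"delta_pos":[0,0,0],"dr":[0,0,0]},{"gripper":45,"delta_pos":[0,0,0],"dr":[0,0,0]}]}}

```text
t: 15.92
ee_pos: [406.3, -177.6, 250.6]
orientation: [1.103, 1.271, -1.102]
ft_force: [0.5, -0.8, -1.1]
width: 39.2
```

```bash
python3 bar.py s9; python3 - <<'E'
from h import *
d=dict(np.load('pics/s9.npz')); P=cloud(d)
c,s=np.cos(np.radians(7.93)),np.sin(np.radians(7.93)); D=P-[608,-150,80]
X=D[...,0]*c+D[...,1]*s; Y=-D[...,0]*s+D[...,1]*c; Z=D[...,2]
# bar top height and cover top slope
m=(abs(X+205)<7)&(abs(Y)<75)&(Z<60)&(Z>-10); print('bar top z above deck (21 if closed)',np.percentile(Z[m],[50,90]).round(1))
m=(X<-15)&(X>-145)&(abs(Y)<125)&(Z>15)&(Z<35); print('lid slope rad',-np.polyfit(X[m],Z[m],1)[0].round(4),'z',np.median(Z[m]).round(1))
a=d['img'][60:300,130:400,::-1]; cv2.imwrite('pics/c6.png',cv2.resize(a,None,fx=2.4,fy=2.4,interpolation=cv2.INTER_CUBIC))
E
```

```text
p [ 406.3 -177.6  250.6] F [ 0.5 -0.8 -1.1] w 39.2 t 15.92
121 bar surface X,Z med -199.5 19.4 theta~ 0.014
bar top z above deck (21 if closed) [20.4 23.5]
lid slope rad -0.0076 z 26.2
```

View pics/c6.png

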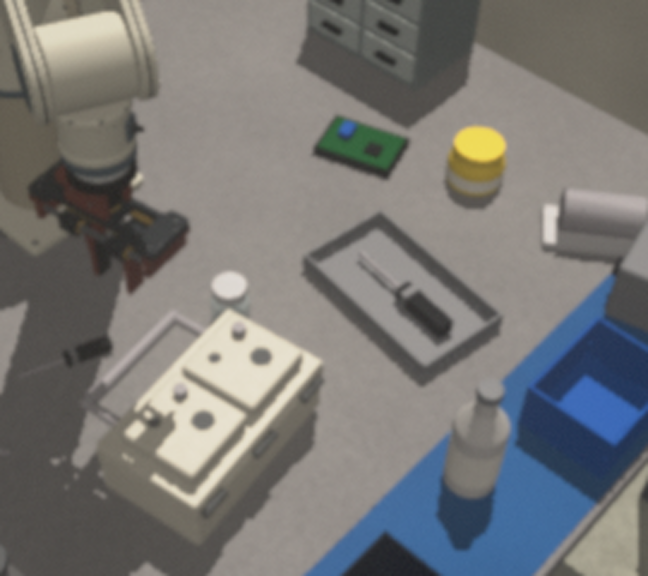

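The cover is flat shut (210,400) and the bar (150,350) is free. The driver lies in the tray (425,305), and the bystanders in this crop stand where they were. Handing in.

```bash
python3 -c "
from workcell import ctrl
print(ctrl.close_job())"
```

```text
the job is handed in; nothing more can be done
None
```

I moved the black screwdriver from the deck into the grey tray and released it there. I then gripped the cover's bar and lowered it along its arc at about 0.6 rad/s or less until it bottomed out. The job was handed in at about 16 s, and no verdict was reported.

**Last checks:**
- **Cover:** the lid slope read about -0.008 rad, the bar top stood 20.4 mm above the deck (21 expected), and the bar-angle estimate was about 0.014 rad. All three are consistent with fully closed.
- **Screwdriver:** it lies flat and well clear of the tray walls. I confirmed this in the picture only; the depth check in the tray was mixed with wall points and not usable.
- **Robot:** the gripper is clear of everything, with forces around 1 N (sensor noise). The largest reading I saw was 29 N when the cover bottomed out.
- **Bystanders:** the jar, spray bottle, tub and spare board stand where they were in the last picture. The valve and spanner were outside that crop and not re-measured; the arm did not go near them.

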